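Free the latched collecting drawer with the release pin

TASK

Take the pin tool out of its stand, feel with its tip along the slot in the blue drawer front for the release button, and keep the button held down with the pin while you push the drawer all the way out to its stop. Then put the pin tool back upright in its stand. Move the drawer with the pin only, never with the gripper, and leave the jar, the dish and the brush where they are.

Things in the scene. Friction and masses are not known exactly. Their poses are not given: they have to be found in the camera images.
- separator: Beige open-fronted bench cabinet, 250 x 250 mm and 272 mm high, with a hopper on top (up to 410 mm), fixed. Origin on the bench under the middle of the cabinet's front face; its x axis points into the cabinet, so the drawer comes out along its -x; z up. A base plate 12 mm thick reaches 185 mm out before the front face, 240 mm wide.
- drawer_ledge: Blue front block of the drawer, 115 mm (its x) by 160 mm (its y) by 44 mm high, standing out before the cabinet's face and carried by the drawer, which moves with it. Origin at the centre of its underside, 16 mm above the bench (its top is 60 mm above the bench); axes as those of the separator (-x is outward). It slides level with about 3 N of friction.
- slot (a point): Centre of the mouth of the slot in the ledge's top face, framed by a white painted line; 60 mm above the bench, 85 mm before the cabinet's face when shut. Axes as the separator's. The slot is 10 mm wide along x, 44 mm long along y, with upright walls; its dark steel floor lies 12 mm below the mouth. A 16 mm long piece of that floor, looking like the rest, is the release button (see release). The pin moves the drawer by pushing on the slot's walls.
- release (a joint): Travel of the release button, m: 0 up (flush with the slot's floor), 0.006 fully down; free of the catch above 0.0045. It starts down at 3 N, bottoms at 6 N, springs back. Its centre lies within 13 mm of the slot's centre along the slot's y, unseen, new each time: feel for it. The floor beside it is rigid, so the pin sinks fully only within 5 mm of the button's centre.
- drawer (a joint): Travel of the drawer, m: 0 shut, 0.062 fully out at its stop. With the button up the catch blocks it: when shut (after 0.002 of play), and again at about 0.022 and 0.042 on the way out if the button comes up, so it must stay down until the drawer is past 0.054. It stays where it is left.
- stand: Wooden pin stand, fixed: block 70 x 70 mm, 66 mm high, on a 90 x 90 x 6 mm foot. Origin at the centre of its underside; z up. In the middle of its top is a square hole 14 x 14 mm, right through.
- pin_tip (a point): Lower tip of the pin tool; z axis up the tool. In the stand it is 6 mm above the bench.
- pin_grip (a point): Centre of the pin tool's red square handle, on the tool's axis 92 mm above the tip (98 mm above the bench in the stand). x and y axes square to the handle's faces, z up the tool.
- jar_c (a point): Centre of a closed sample jar standing on the bench, 50 mm in diameter, 75 mm high.
- dish_c (a point): Centre of a white bowl standing on the bench, 80 mm in diameter, 35 mm high.
- brush_c (a point): Middle of the handle of a small brush lying flat on the bench, 160 mm long.
- pin_tool: The pin tool; origin at its tip, z up the tool. Round steel pin 6 mm in diameter with a ball end, 60 mm from tip to flange; steel flange 28 mm in diameter, 5 mm thick; above it a red square handle 18 x 18 mm, 54 mm long; 119 mm overall, about 90 g. In the stand the flange rests on the block's top and the pin hangs in the hole.
Mind the look-alikes: they are no part of the job. Of the things like the pin_tool, leave any that is purple; of the rest the smaller one is meant. Of the things that look like the stand, the larger one is meant.

How it is judged:
On the way, in this order (a step that is already met when the one before it is completed fails the run):
1. the pin tool is lifted out of its stand (z of pin_tip in the frame of stand above 0.075 m), for 0.1 s.
2. the release button is pressed down with the pin in the slot, the drawer still shut (value of joint release above 0.0045 m and value of joint drawer below 0.005 m and horizontal distance between pin_tip and slot below 0.025 m), for 0.1 s.
3. the drawer is on its way out with the button still held down by the pin (value of joint release above 0.004 m and value of joint drawer above 0.03 m and horizontal distance between pin_tip and slot below 0.025 m), for 0.1 s.
At the end, for the whole second after the job is handed in: The drawer is out by more than 55 mm of its 62 mm, the button is up again, and the pin tool stands in its stand's hole: axis within 15 mm of the hole's, flange within 4 mm of the block's top, within 0.15 rad of upright, at rest and let go (value of joint drawer above 0.055 m and value of joint release below 0.002 m and horizontal distance between pin_grip and stand below 0.015 m and z of pin_tip in the frame of stand below 0.01 m and angle between pin_grip's own z axis and vertical below 0.15 rad and linear speed of pin_tool below 0.02 m/s); the robot touches nothing.
It fails at once if the gripper or arm touches the drawer (contact force between any of the fingers, the arm and drawer_ledge above 1 N).
It fails at once if the jar is moved by more than 20 mm (distance of jar_c from where it was at the start of the episode above 0.02 m).
It fails at once if the dish is moved by more than 20 mm (distance of dish_c from where it was at the start of the episode above 0.02 m).
It fails at once if the brush is moved by more than 20 mm (distance of brush_c from where it was at the start of the episode above 0.02 m).
It also fails if it takes over 72 s, if anything falls off the work surface, if the arm or the gripper's body presses on something with over 40 N, if the wrist force passes 120 N, or if a joint passes its speed limit or range.

ROBOT

A 6-joint arm with a two-finger parallel gripper is mounted at the origin on the work surface. World frame = base frame: x ahead of the robot, y to its left, z up, the work surface at z = 0. Lengths are in m, angles in rad, forces in N, time in s.
With the tool pointing down it reaches from about 0.35 to 0.775 m from the base axis. Payload 7.3 kg.
Tool frame: the origin (TCP) lies midway between the tips of the shut fingers; the grasp point (between the pads) lies grasp_offset behind it (grasp_offset is the distance from the TCP to the grasp point, in m); z points along the fingers, y is the line along which they close (so a half turn about z gives the same grasp; the last joint's range is limited). The gripper opens to 92 mm and grips with 3 to 60 N. Pads are 19 mm wide; open, the fingers measure 130 mm over their backs; the gripper's body (75 mm by 190 mm) begins 47 mm behind the grasp point.
Start: joints at [1.043, 0.342, 1.524, -0, 1.275, -0.146], TCP at [0.196, 0.487, 0.227] pointing down, gripper open.
Joint ranges: [-2.53, 2.53], [-0.77, 2.02], [0.04, 2.7], [-1, 4.14], [0.28, 2.66], [-3.11, 3.11]. Speed limits (rad/s): [2.57, 2.57, 3.14, 3.14, 3.14, 3.14].

INTERFACE

Orientations are given as [roll, pitch, yaw] about the fixed x, y, z axes, in that order (R = Rz(yaw) Ry(pitch) Rx(roll)).
In Python, from cell import * gives the robot as it stands.
- The arm moves only by the tool step_arm, never from a script. Its argument "plan" is a list of rows, each a list of 5 numbers: the closure, from -1 (fully open) to 1 (shut), then the shift along the tool's x, y, z in m, then the turn about the tool's z in rad. In form: [[hand, x, y, z, twist], ...]. A call has 1 to 20 rows; each row is the pose to reach, as a shift and turn from the pose commanded when the call began, along the tool's axes at that moment; what a row does not reach only later rows make up. A row lasts 1/8 s, in which the tool goes at most 62.5 mm and 10.7 degrees, less where a joint would pass 70% of its speed; a pose out of reach is approached as far as the arm can. A call with a gripper value outside its range is refused whole. The fingers move at their own pace and stop on an object; "grip_force" is the grip in N (left out, the last holds). Time passes only in rows, so rows that repeat a pose let the fingers close. It gives the time, the measured TCP pose, the force, the opening and the grip force at its end, in the units of the state.
- observe(): the state, without advancing time (a new reading comes with each control period).
- read_camera(name): name is "scene" or "top" or "wrist"; returns a dict with "img" (400x640x3 uint8, red, green, blue), "range_z" (400x640 float32, m along the optical axis (not along the pixel's ray), 0 where there is no reading), "fx", "fy", "cx", "cy" (pixels), "R" (3x3) and "t" (3): a world point X has camera coordinates R X + t; the wrist camera has in their place "T_tool_cam" (4x4, takes a point from camera to tool coordinates, whose origin is the TCP and whose axes are the flange's). Camera axes: x right, y down, z forward; pixel columns grow to the right and rows downward; lengths in m; the calibration is good to about 2 mm. A picture is of the moment at which its call begins: read the wrist's pose just before it.
- hand_in(): hands the job in; it is judged then, once.
The state is a dict: "time": time; "qpos": joint angles; "qvel": joint speeds; "joint_efforts": joint torques, N m; "tool_pos": TCP position; "tool_rot": TCP orientation; "contact_force": force on the tool from outside, world axes, zero at the start; "torque": the same for the moment, N m; "opening": finger opening in m; "grip_force": force on a finger pad.
Only numpy, scipy, OpenCV 4.12 (cv2) and the standard library are available. Lean on these libraries where they do the work, as an engineer would, in place of code of your own. Each camera call takes 0.05 s, during which the arm holds its last target. There are 200 camera calls.

## Working session

There is one attempt and no reset: what is moved stays moved. The work goes in short steps, Python scripts to look and compute and a tool call to move; the robot and the scene stay as the last step left them, time stands still between calls to the robot, and variables do not carry over. Pictures are saved under pics/ and viewed, at most 10 in all, crops included, and the job is handed in when it is done.

Besides the shell and the picture viewer there is one more tool, called after ">>>" as name(argument=value, ...), one argument or row to a line, values as JSON. step_arm: Moves the arm, as the interface text tells. Its arguments: {"type":"object","properties":{"plan":{"type":"array","items":{"type":"array","items":{"type":"number"}}},"grip_force":{"type":"number"}},"required":["plan"]}

```bash
ls; mkdir -p pics; python3 - <<'E'
from cell import *
import cv2,numpy as np
o=observe();print({k:np.round(v,3) for k,v in o.items()})
try: print(grasp_offset)
except Exception as e: print(e)
for n in ("scene","top"):
    c=read_camera(n); cv2.imwrite(f"pics/{n}.png",c["img"][:,:,::-1]); np.savez(f"{n}.npz",**c); print(n,c["fx"],c["cx"],c["cy"],c["R"],c["t"])
E
```

```text
pics
{'time': np.float64(0.0), 'qpos': array([ 1.043,  0.343,  1.525, -0.   ,  1.275, -0.146]), 'qvel': array([ 0.001, -0.001,  0.001,  0.002, -0.001,  0.   ]), 'joint_efforts': array([ -0.   , -43.122, -24.422,   0.072,   0.056,  -0.   ]), 'tool_pos': array([0.195, 0.487, 0.226]), 'tool_rot': array([-3.14, -0.  ,  2.76]), 'contact_force': array([-0.142,  0.07 , -0.027]), 'torque': array([ 0.018, -0.016, -0.023]), 'grip_force': np.float64(0.0), 'opening': np.float64(0.092)}
0.0188
scene 367.81987601622455 320.8942303952196 203.0434547327552 [[ 0.82434034  0.56602767  0.00869963]
 [ 0.40445986 -0.57814797 -0.70863048]
 [-0.39607479  0.58767134 -0.70552616]] [-0.41411546 -0.22911361  1.20430098]
top 381.9004672376881 319.11720401788796 196.28785081041218 [[ 0.02563918 -0.99958928  0.01280287]
 [-0.98484786 -0.02745425 -0.17123366]
 [ 0.17151482 -0.00821859 -0.98514726]] [-0.09920748  0.55076024  0.99126309]
```

View pics/scene.png

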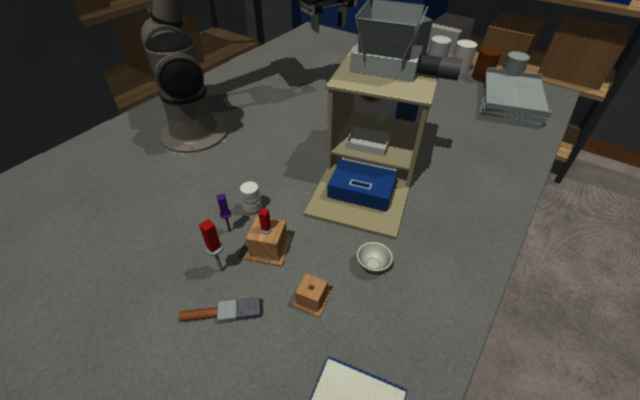

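View pics/top.png

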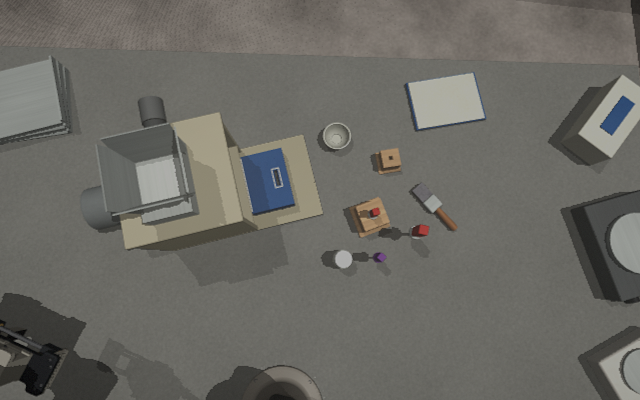

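The scene view shows the smaller red tool seated in the large stand (265,235), with a larger red decoy at (210,235), the purple one at (224,207), and the jar, dish and brush around them. In the top view the stand is at (371,216), the tool at (375,212) and the slot frame at (277,178). I'll measure these next.

```bash
cat > h.py <<'E'
import cv2,numpy as np
def cast(c,uv,z):
    uv=np.atleast_2d(uv).astype(float)
    d=np.c_[(uv[:,0]-c["cx"])/c["fx"],(uv[:,1]-c["cy"])/c["fy"],np.ones(len(uv))]@c["R"]
    o=-c["R"].T@c["t"]; return o+d*((z-o[2])/d[:,2])[:,None]
def pts(c):
    v,u=np.mgrid[:400,:640]; Z=c["range_z"]
    P=np.stack([(u-c["cx"])/c["fx"]*Z,(v-c["cy"])/c["fy"]*Z,Z],-1)
    return (P-c["t"])@c["R"]
def big(m,box):
    x0,y0,x1,y1=box; k=np.zeros(m.shape,np.uint8); k[y0:y1,x0:x1]=255
    cs=cv2.findContours(cv2.bitwise_and(m,k),cv2.RETR_EXTERNAL,cv2.CHAIN_APPROX_NONE)[0]
    return max(cs,key=cv2.contourArea)
E
python3 - <<'E'
from h import *
for n,bx in (("top",dict(st=(345,190,398,242),tool=(365,200,385,222),blue=(235,140,305,225),brush=(410,180,460,235),dish=(320,120,355,155),jar=(330,245,357,272))),("scene",dict(st=(240,205,295,265),tool=(255,200,275,240),blue=(320,155,405,215)))):
    c=dict(np.load(n+".npz")); P=pts(c); img=c["img"]; hsv=cv2.cvtColor(img,cv2.COLOR_RGB2HSV)
    red=cv2.inRange(img,(110,0,0),(255,50,50))
    blue=cv2.inRange(hsv,(105,100,30),(125,255,255))
    k=big(red,bx["tool"]); m=np.zeros((400,640),np.uint8); cv2.drawContours(m,[k],-1,255,-1)
    Q=P[m>0]; t=Q[Q[:,2]>0.118]; print(n,"red n",len(Q),"zmax",Q[:,2].max(),"top mean",t.mean(0),len(t))
    uv=np.argwhere(m>0)[:,::-1]; tt=uv[Q[:,2]>0.118]
    if len(tt): print(" cast top",cast(c,tt,0.125).mean(0)); print(" rect",cv2.minAreaRect((cast(c,tt,.125)[:,:2]*1000).astype(np.float32)))
    k=big(blue,bx["blue"]); m=np.zeros((400,640),np.uint8); cv2.drawContours(m,[cv2.convexHull(k)],-1,255,-1)
    s=(m>0)&(abs(P[...,2]-.06)<.005); uv=np.argwhere(s)[:,::-1]
    print(" ledge z",np.median(P[s][:,2]),"rect",cv2.minAreaRect((cast(c,uv,.06)[:,:2]*1000).astype(np.float32)))
    w=cv2.inRange(hsv,(0,0,120),(180,110,255)); w[m==0]=0
    k=big(w,bx["blue"]); uv=k[:,0]; print(" slot frame",cv2.minAreaRect((cast(c,uv,.06)[:,:2]*1000).astype(np.float32)), cast(c,uv,.06).mean(0))
    x0,y0,x1,y1=bx["st"]; b=np.zeros((400,640),bool); b[y0:y1,x0:x1]=1
    s=b&(abs(P[...,2]-.066)<.006); uv=np.argwhere(s)[:,::-1]
    print(" stand top",len(uv),np.median(P[s][:,2]),cv2.minAreaRect((cast(c,uv,.066)[:,:2]*1000).astype(np.float32)))
    if n=="top":
        for q in("brush","dish","jar"):
            x0,y0,x1,y1=bx[q]; Q=P[y0:y1,x0:x1].reshape(-1,3); Q=Q[Q[:,2]>.01]; print(q,Q.mean(0),Q.min(0),Q.max(0))
        for uv in ((422,230),(379,257)): print(P[uv[1],uv[0]])
E
```

```text
top red n 1 zmax 0.12224608204925923 top mean [ 0.50904861 -0.21760435  0.12224608] 1
 cast top [ 0.5086598  -0.21719351  0.125     ]
 rect ((508.6597900390625, -217.19351196289062), (0.0, 0.0), 0.0)
 ledge z 0.05964203769459708 rect ((592.02392578125, 57.59154510498047), (160.88833618164062, 113.29170227050781), 15.481525421142578)
 slot frame ((601.0038452148438, 32.83654022216797), (58.69828796386719, 25.573183059692383), 16.09739875793457) [0.60053542 0.0323429  0.06      ]
 stand top 602 0.06589601622306429 ((505.7553405761719, -227.2525634765625), (69.91291046142578, 70.64354705810547), 22.13478660583496)
brush [ 0.52484705 -0.38391774  0.05757268] [ 0.37494233 -0.47099225  0.01003928] [ 0.60534192 -0.07589924  1.07211895]
dish [ 0.73399256 -0.13083915  0.03570775] [ 0.37494233 -0.16822052  0.01007337] [ 0.76947625 -0.07589924  1.07211895]
jar [ 0.38588867 -0.14784817  0.07863016] [ 0.36239213 -0.17343691  0.01610258] [ 0.41064034 -0.07589924  1.07211895]
[ 0.45910174 -0.33341313  0.15512212]
[ 0.39286692 -0.23588779  0.11744439]
scene red n 47 zmax 0.1275499404695597 top mean [ 0.50726841 -0.2267888   0.12530817] 43
 cast top [ 0.50704804 -0.226584    0.125     ]
 rect ((506.9849853515625, -226.6434783935547), (15.744123458862305, 16.175220489501953), 16.569345474243164)
 ledge z 0.06044486726385189 rect ((593.6661987304688, 56.98965835571289), (159.7613067626953, 124.26014709472656), 15.475680351257324)
 slot frame ((599.9061279296875, 35.43077850341797), (58.11565399169922, 25.788564682006836), 15.999762535095215) [0.59992157 0.03549439 0.06      ]
 stand top 672 0.06641115978142192 ((508.41754150390625, -228.39308166503906), (72.19839477539062, 75.3038330078125), 22.256940841674805)
```

```bash
cat >> h.py <<'E'
def Rt(o):
    from scipy.spatial.transform import Rotation as S
    return S.from_euler("xyz",o["tool_rot"]).as_matrix()
def go(o,p,yaw=None):
    d=Rt(o).T@(np.array(p)-o["tool_pos"])
    tw=0 if yaw is None else (o["tool_rot"][2]-yaw+np.pi)%(2*np.pi)-np.pi
    print("shift mm",np.round(d*1000,1),"twist",round(tw,3))
E
python3 - <<'E'
from h import *; from cell import *
o=observe()
for p in ((.2,.45,.34),(.275,.25,.34),(.36,0,.34),(.46,-.2,.30)): go(o,p,1.92)
print(read_camera("wrist")["T_tool_cam"].round(3))
E
```

```text
shift mm [ -18.   -32.7 -113.8] twist 0.84
shift mm [-162.1 -190.3 -113.7] twist 0.84
shift mm [-334.1 -390.6 -113.4] twist 0.84
shift mm [-501.5 -538.9  -73.2] twist 0.84
[[-0.    -0.952 -0.307  0.083]
 [ 1.    -0.     0.     0.   ]
 [-0.    -0.307  0.952 -0.158]
 [ 0.     0.     0.     1.   ]]
```

>>> step_arm(
  plan=[
    [-1,-0.018,-0.033,-0.06,0],
    [-1,-0.018,-0.033,-0.114,0],
    [-1,-0.162,-0.19,-0.114,0],
    [-1,-0.162,-0.19,-0.114,0.1],
    [-1,-0.162,-0.19,-0.114,0.2],
    [-1,-0.162,-0.19,-0.114,0.3],
    [-1,-0.334,-0.39,-0.114,0.4],
    [-1,-0.334,-0.39,-0.114,0.5],
    [-1,-0.334,-0.39,-0.114,0.6],
    [-1,-0.334,-0.39,-0.114,0.7],
    [-1,-0.334,-0.39,-0.114,0.84],
    [-1,-0.501,-0.54,-0.073,0.84],
    [-1,-0.501,-0.54,-0.073,0.84],
    [-1,-0.501,-0.54,-0.073,0.84],
    [-1,-0.501,-0.54,-0.073,0.84],
    [-1,-0.501,-0.54,-0.073,0.84],
    [-1,-0.501,-0.54,-0.073,0.84],
    [-1,-0.501,-0.54,-0.073,0.84],
  ],
)

```text
time: 2.4
tool_pos: [0.4591, -0.1995, 0.3003]
tool_rot: [3.141, 0.0, 1.921]
contact_force: [0.3, -0.3, 0.4]
opening: 0.0922
grip_force: 0.0
```

```bash
cat >> h.py <<'E'
def wrist(name):
    from cell import observe,read_camera
    o=observe(); c=read_camera("wrist"); T=np.eye(4); T[:3,:3]=Rt(o); T[:3,3]=o["tool_pos"]
    W=T@c["T_tool_cam"]; c["R"]=W[:3,:3].T; c["t"]=-W[:3,:3].T@W[:3,3]
    cv2.imwrite(f"pics/{name}.png",c["img"][:,:,::-1]); np.savez(name+".npz",**c); return o,c
E
python3 - <<'E'
from h import *
o,c=wrist("w1"); print({k:np.round(o[k],4) for k in("time","qpos","tool_pos","tool_rot","contact_force")})
E
```

```text
{'time': np.float64(2.4), 'qpos': array([-5.6330e-01,  2.4760e-01,  1.4531e+00,  2.0000e-04,  1.4402e+00,
       -9.1350e-01]), 'tool_pos': array([ 0.4591, -0.1995,  0.3003]), 'tool_rot': array([3.141e+00, 4.000e-04, 1.921e+00]), 'contact_force': array([ 0.3498, -0.3384,  0.3589])}
```

View pics/w1.png

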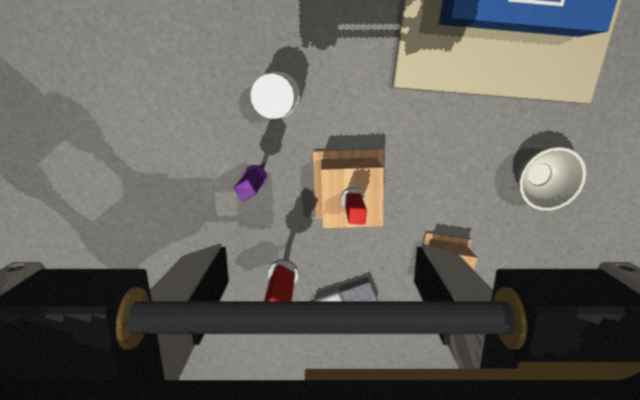

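The wrist view shows the stand square to the image at about (352,190). The red handle is at (356,210), nearly aligned with it, and the decoys are to the left at (250,183) and (280,285). I'll measure the handle's top face here.

```bash
python3 - <<'E'
from h import *
c=dict(np.load("w1.npz")); P=pts(c); img=c["img"]
red=cv2.inRange(img,(90,0,0),(255,70,70))
k=big(red,(335,180,380,235)); m=np.zeros((400,640),np.uint8); cv2.drawContours(m,[k],-1,255,-1)
Q=P[m>0]; print(len(Q),np.percentile(Q[:,2],[5,50,95]))
s=(m>0)&(P[...,2]>.12); uv=np.argwhere(s)[:,::-1]; X=cast(c,uv,.125)
print("top",len(uv),X.mean(0),cv2.minAreaRect((X[:,:2]*1000).astype(np.float32)))
b=np.zeros((400,640),bool); b[140:235,310:390]=1
s=b&(abs(P[...,2]-.066)<.005); uv=np.argwhere(s)[:,::-1]
print("stand",np.median(P[s][:,2]),cv2.minAreaRect((cast(c,uv,.066)[:,:2]*1000).astype(np.float32)))
cv2.imwrite("pics/w1c.png",cv2.resize(img[130:240,310:400,::-1],None,fx=6,fy=5,interpolation=cv2.INTER_NEAREST))
E
```

```text
273 [0.1224309  0.12454494 0.12601126]
top 268 [ 0.50624007 -0.22342609  0.125     ] ((506.4053955078125, -224.16983032226562), (16.846128463745117, 16.81865882873535), 20.044456481933594)
stand 0.06578551552815048 ((507.00811767578125, -224.6768798828125), (69.92403411865234, 71.13895416259766), 22.032739639282227)
```

View pics/w1c.png

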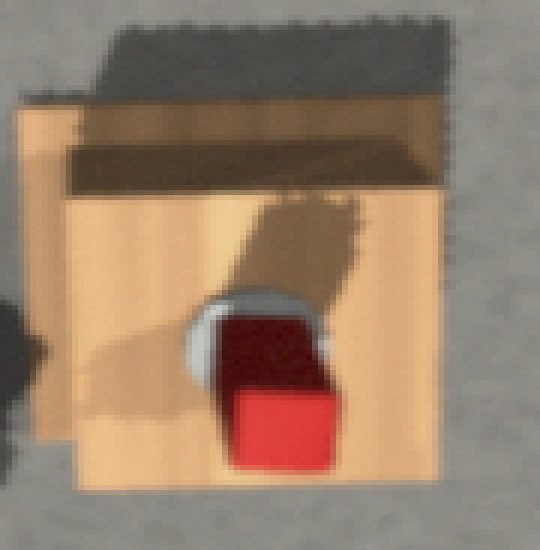

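The crop shows the handle's top face aligned with the stand's sides and the round flange seated. I'll go down and grip it.

>>> step_arm(
  plan=[
    [-1,-0.04,0.036,0,-0.02],
    [-1,-0.04,0.036,0.05,-0.02],
    [-1,-0.04,0.036,0.1,-0.02],
    [-1,-0.04,0.036,0.15,-0.02],
    [-1,-0.04,0.036,0.19,-0.02],
    [-1,-0.04,0.036,0.215,-0.02],
    [-1,-0.04,0.036,0.224,-0.02],
    [-1,-0.04,0.036,0.224,-0.02],
    [-1,-0.04,0.036,0.224,-0.02],
  ],
)

```text
time: 3.58
tool_pos: [0.5076, -0.2261, 0.0771]
tool_rot: [3.14, 0.002, 1.94]
contact_force: [-0.3, -0.1, 0.4]
opening: 0.0919
grip_force: 0.0
```

>>> step_arm(
  plan=[
    [1,0,0,0,0],
    [1,0,0,0,0],
    [1,0,0,0,0],
    [1,0,0,0,0],
    [1,0,0,0,0],
    [1,0,0,0,0],
    [1,0,0,0,0],
    [1,0,0,0,0],
  ],
  grip_force=20,
)

```text
time: 4.58
tool_pos: [0.5068, -0.2258, 0.0757]
tool_rot: [3.142, -0.0, 1.94]
contact_force: [0.9, 0.4, -0.3]
opening: 0.0177
grip_force: 19.9
```

>>> step_arm(
  plan=[
    [1,0,0,0,0],
    [1,0,0,0,0],
  ],
  grip_force=60,
)

```text
time: 4.82
tool_pos: [0.5069, -0.2258, 0.0757]
tool_rot: [3.141, -0.0, 1.94]
contact_force: [0.5, 0.4, 0.1]
opening: 0.0176
grip_force: 59.8
```

>>> step_arm(
  plan=[
    [1,0,0,-0.02,0],
    [1,0,0,-0.06,0],
    [1,0,0,-0.11,0],
    [1,0,0,-0.12,0.17],
    [1,0,0,-0.12,0.34],
    [1,0,0,-0.12,0.51],
    [1,0,0,-0.12,0.68],
    [1,0,0,-0.12,0.85],
    [1,0,0,-0.12,1.02],
    [1,0,0,-0.12,1.19],
    [1,0,0,-0.12,1.36],
    [1,0,0,-0.12,1.53],
    [1,0,0,-0.12,1.62],
    [1,0,0,-0.12,1.62],
  ],
)

```text
time: 6.58
tool_pos: [0.5067, -0.2257, 0.1956]
tool_rot: [-3.141, 0.0, 0.321]
contact_force: [-0.7, -0.1, -0.5]
opening: 0.0176
grip_force: 59.8
```

```bash
python3 - <<'E'
from h import *; from cell import *
o=observe(); s=np.array([.6005,.034]); out=np.array([.267,-.964])
for d in (.06,0.03): go(o,[*(s+out*d),.185],-1.30)
print(o["qpos"].round(3))
E
```

```text
shift mm [ 167.9 -157.    10.6] twist 1.621
shift mm [ 169.4 -187.    10.6] twist 1.621
[-0.557  0.422  1.49   0.     1.23   0.693]
```

>>> step_arm(
  plan=[
    [1,0.04,-0.04,0,0.17],
    [1,0.08,-0.08,0,0.34],
    [1,0.12,-0.12,0,0.51],
    [1,0.15,-0.14,0,0.68],
    [1,0.168,-0.157,0.01,0.85],
    [1,0.168,-0.157,0.01,1.02],
    [1,0.168,-0.157,0.01,1.19],
    [1,0.168,-0.157,0.01,1.36],
    [1,0.168,-0.157,0.01,1.53],
    [1,0.169,-0.187,0.01,1.62],
    [1,0.169,-0.187,0.01,1.62],
    [1,0.169,-0.187,0.01,1.62],
    [1,0.169,-0.187,0.01,1.62],
  ],
)

```text
time: 8.2
tool_pos: [0.6087, 0.0041, 0.1857]
tool_rot: [-3.142, -0.0, -1.3]
contact_force: [0.8, -0.2, -1.2]
opening: 0.0178
grip_force: 59.8
```

```bash
python3 - <<'E'
from h import *
o,c=wrist("w2"); print({k:np.round(o[k],4) for k in("time","qpos","tool_pos","tool_rot","contact_force")})
E
```

```text
{'time': np.float64(8.2), 'qpos': array([-1.1900e-01,  5.2760e-01,  1.3428e+00, -2.0000e-04,  1.2709e+00,
        2.7515e+00]), 'tool_pos': array([0.6087, 0.0041, 0.1857]), 'tool_rot': array([-3.1415e+00, -2.0000e-04, -1.2997e+00]), 'contact_force': array([ 0.7625, -0.176 , -1.156 ])}
```

View pics/w2.png

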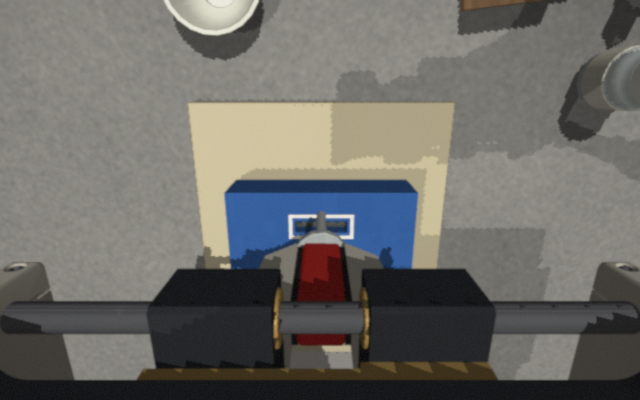

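The wrist view shows the slot frame at about x 289–354, y 214–239. The pin tip is against it at about (321,213), in line along the slot's length.

```bash
python3 - <<'E'
from h import *; from cell import *
c=dict(np.load("w2.npz")); P=pts(c); img=c["img"]
hsv=cv2.cvtColor(img,cv2.COLOR_RGB2HSV)
w=cv2.inRange(img,(150,150,150),(255,255,255)); k=np.zeros_like(w); k[205:248,280:362]=1; w*=k
pp=np.argwhere(w>0)[:,::-1]; pp=pp[(pp[:,1]<235)|(abs(pp[:,0]-321)>25)]
X=cast(c,pp,.06); r=cv2.minAreaRect((X[:,:2]*1000).astype(np.float32)); print("frame",r)
o=observe(); R=Rt(o); print("slot in tool mm",(R.T@(np.array([*r[0],60])-o["tool_pos"]*1000)).round(1))
u,v=np.meshgrid([321,322],range(204,224))
for y in range(206,232,2): print(y,img[y,314:330].sum(1))
# ledge edges in tool frame
blue=cv2.inRange(hsv,(105,100,30),(125,255,255)); uv=np.argwhere((blue>0)&(abs(P[...,2]-.06)<.004))[:,::-1]
L=(cast(c,uv,.06)-o["tool_pos"])@R*1000; print("ledge tool mm",np.percentile(L,[.5,99.5],axis=0).round(1)); 
cv2.imwrite("pics/w2c.png",cv2.resize(img[195:255,275:370,::-1],None,fx=8,fy=8,interpolation=cv2.INTER_NEAREST))
E
```

```text
frame ((601.4251708984375, 33.83467102050781), (55.346153259277344, 21.9063720703125), 15.527813911437988)
slot in tool mm [-30.5  -1.  125.7]
206 [310 308 305 308 307 308 306 312 311 309 317 312 307 314 309 316]
208 [306 311 304 307 305 303 308 306 310 317 306 315 317 313 312 315]
210 [312 305 306 301 302 310 315 317 312 311 305 306 315 316 311 317]
212 [307 305 305 286 280 296 311 317 324 328 332 320 316 314 321 315]
214 [485 466 404 317 274 295 306 319 317 319 321 360 434 473 480 483]
216 [682 661 544 372 282 279 302 316 317 312 338 457 610 668 678 679]
218 [379 366 310 261 268 293 306 315 317 310 317 364 431 463 475 471]
220 [184 221 239 247 265 290 304 318 312 314 302 292 285 296 293 288]
222 [234 240 234 244 266 288 311 313 315 311 299 264 231 203 204 239]
224 [239 243 239 246 273 295 305 315 318 311 297 270 234 229 229 239]
226 [206 215 214 242 268 292 305 314 320 309 297 269 231 209 201 199]
228 [162 177 206 239 269 290 302 313 315 304 303 280 230 187 165 156]
230 [220 240 255 265 288 294 306 301 306 308 309 309 276 257 243 227]
ledge tool mm [[-70.3 -79.6 125.6]
 [ -0.3  77.8 125.7]]
```

View pics/w2c.png

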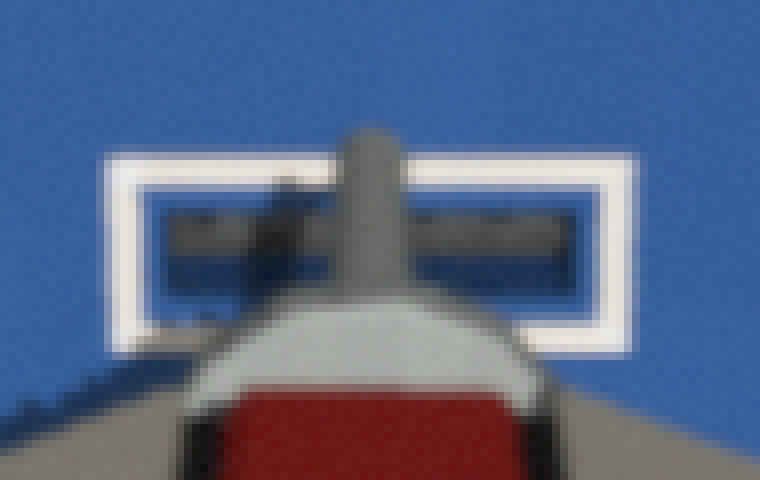

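```bash
python3 - <<'E'
from h import *; from cell import *
c=dict(np.load("w2.npz")); o=observe(); R=Rt(o)
f=lambda uv,z:((cast(c,uv,z)-o["tool_pos"])@R*1000).round(1)
print("tip outer limit",f([321.3,211.2],.117),f([321.3,211.2],.119)); print("slot mouth edges y",f([[295.5,225],[346.7,225]],.06)); print("frame top/bottom outer",f([[300,214],[340,214],[340,239]],.06))
print("shaft at tip L/R",f([[317.3,220],[326.3,220]],.122))
E
```

```text
tip outer limit [[ 3.2 -0.6 68.7]] [[ 4.  -0.6 66.7]]
slot mouth edges y [[-29.5 -22.4 125.7]
 [-29.5  21.  125.7]]
frame top/bottom outer [[-19.6 -18.4 125.7]
 [-19.6  15.2 125.7]
 [-42.4  15.6 125.7]]
shaft at tip L/R [[-1.1 -3.2 63.7]
 [-1.1  2.7 63.7]]
```

>>> step_arm(
  plan=[
    [1,-0.031,-0.0003,0,0],
    [1,-0.031,-0.0003,0.02,0],
    [1,-0.031,-0.0003,0.045,0],
    [1,-0.031,-0.0003,0.056,0],
    [1,-0.031,-0.0003,0.06,0],
    [1,-0.031,-0.0003,0.063,0],
    [1,-0.031,-0.0003,0.063,0],
    [1,-0.031,-0.0003,0.063,0],
  ],
)

```text
time: 9.25
tool_pos: [0.6008, 0.0347, 0.1233]
tool_rot: [-3.141, -0.0, -1.3]
contact_force: [-0.1, 0.0, -1.2]
opening: 0.0177
grip_force: 59.8
```

>>> step_arm(
  plan=[
    [1,0,0,0.003,0],
    [1,0,0,0.006,0],
    [1,0,0,0.006,0],
    [1,0,0,0.006,0],
  ],
)

```text
time: 9.75
tool_pos: [0.6006, 0.0348, 0.117]
tool_rot: [-3.141, -0.0, -1.3]
contact_force: [0.0, -0.3, 2.4]
opening: 0.0178
grip_force: 59.8
```

>>> step_arm(
  plan=[
    [1,0,0,0.001,0],
    [1,0,0,0.002,0],
    [1,0,0,0.002,0],
  ],
)

```text
time: 10.12
tool_pos: [0.6006, 0.0348, 0.1148]
tool_rot: [-3.141, 0.0, -1.3]
contact_force: [-0.3, 0.1, 2.9]
opening: 0.0176
grip_force: 59.8
```

>>> step_arm(
  plan=[
    [1,0,0,0.002,0],
    [1,0,0,0.003,0],
    [1,0,0,0.003,0],
    [1,0,0,0.003,0],
  ],
)

```text
time: 10.62
tool_pos: [0.6006, 0.0348, 0.1119]
tool_rot: [-3.141, -0.0, -1.3]
contact_force: [-0.8, 0.5, 4.1]
opening: 0.0179
grip_force: 59.8
```

>>> step_arm(
  plan=[
    [1,0,0,0.001,0],
    [1,0,0,0.002,0],
    [1,0,0,0.002,0],
    [1,0,0,0.002,0],
  ],
)

```text
time: 11.12
tool_pos: [0.6007, 0.0348, 0.1106]
tool_rot: [-3.141, -0.0, -1.3]
contact_force: [-2.0, -0.1, 10.9]
opening: 0.0181
grip_force: 59.8
```

The button has bottomed: about 6 mm of sink along the spring, then the force jumps. Next I'll push the drawer outward along +x.

>>> step_arm(
  plan=[
    [1,0.002,0,0,0],
    [1,0.004,0,0,0],
    [1,0.007,0,0,0],
    [1,0.01,0,0,0],
    [1,0.01,0,0,0],
  ],
)

```text
time: 11.75
tool_pos: [0.6033, 0.0255, 0.1106]
tool_rot: [-3.141, 0.001, -1.3]
contact_force: [-2.4, 1.4, 11.2]
opening: 0.0179
grip_force: 59.8
```

>>> step_arm(
  plan=[
    [1,0.005,0,0,0],
    [1,0.01,0,0,0],
    [1,0.015,0,0,0],
    [1,0.02,0,0,0],
    [1,0.025,0,0,0],
    [1,0.03,0,0,0],
    [1,0.03,0,0,0],
    [1,0.03,0,0,0],
  ],
)

```text
time: 12.75
tool_pos: [0.6114, -0.0037, 0.1107]
tool_rot: [-3.141, -0.0, -1.3]
contact_force: [-1.8, 1.8, 9.7]
opening: 0.0177
grip_force: 59.8
```

```bash
python3 - <<'E'
from h import *
o,c=wrist("w3"); P=pts(c); R=Rt(o); print(o["tool_pos"].round(4),o["contact_force"].round(2),o["torque"].round(2))
hsv=cv2.cvtColor(c["img"],cv2.COLOR_RGB2HSV)
for nm,m in (("ledge",cv2.inRange(hsv,(105,100,30),(125,255,255))>0),("plate",cv2.inRange(hsv,(15,40,120),(32,130,255))>0)):
    z=.06 if nm=="ledge" else .012
    uv=np.argwhere(m&(abs(P[...,2]-z)<.004))[:,::-1]; X=cast(c,uv,z)@np.array([.267,-.964,0]); print(nm,len(uv),np.percentile(X,[99,99.8]).round(4))
E
```

```text
[ 0.6114 -0.0037  0.1107] [-1.77  1.78  9.73] [ 0.21  0.57 -0.06]
ledge 18333 [0.1981 0.1981]
plate 20525 [0.2276 0.2277]
```

View pics/w3.png

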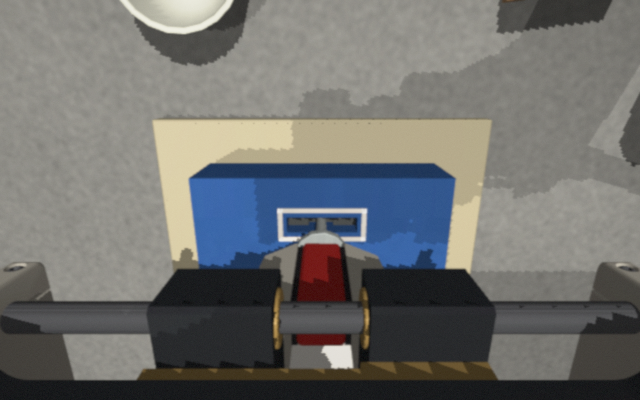

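The pin is seated in the slot at (321,222). The ledge front is about 30 mm from the plate edge, against 70 mm when shut, so the drawer is out about 38 mm. I'll keep pushing.

>>> step_arm(
  plan=[
    [1,0.005,0,0,0],
    [1,0.01,0,0,0],
    [1,0.015,0,0,0],
    [1,0.02,0,0,0],
    [1,0.023,0,0,0],
    [1,0.025,0,0,0],
    [1,0.025,0,0,0],
  ],
)

```text
time: 13.68
tool_pos: [0.618, -0.027, 0.1106]
tool_rot: [-3.14, 0.001, -1.3]
contact_force: [-2.1, 4.5, 10.9]
opening: 0.018
grip_force: 59.9
```

>>> step_arm(
  plan=[
    [1,0.001,0,0,0],
    [1,0.002,0,0,0],
    [1,0.002,0,0,0],
  ],
)

```text
time: 14.05
tool_pos: [0.6179, -0.0272, 0.1105]
tool_rot: [-3.141, 0.004, -1.3]
contact_force: [-3.1, 8.6, 11.6]
opening: 0.0177
grip_force: 59.9
```

```bash
python3 - <<'E'
from h import *
o,c=wrist("w4"); P=pts(c); print(o["tool_pos"].round(4),o["contact_force"].round(2))
hsv=cv2.cvtColor(c["img"],cv2.COLOR_RGB2HSV)
for nm,m in (("ledge",cv2.inRange(hsv,(105,100,30),(125,255,255))>0),("plate",cv2.inRange(hsv,(15,40,120),(32,130,255))>0)):
    z=.06 if nm=="ledge" else .012
    uv=np.argwhere(m&(abs(P[...,2]-z)<.004))[:,::-1]; X=cast(c,uv,z)@np.array([.267,-.964,0]); print(nm,len(uv),np.percentile(X,[99,99.8]).round(4))
E
```

```text
[ 0.6179 -0.0272  0.1105] [-3.06  8.6  11.63]
ledge 17595 [0.2205 0.2206]
plate 9809 [0.2278 0.2285]
```

The drawer is at its stop: the edge gap is about 7 mm and the force is rising. I'll centre the pin in the slot and lift out.

>>> step_arm(
  plan=[
    [1,-0.002,0,0,0],
    [1,-0.004,0,0,0],
    [1,-0.004,0,-0.005,0],
    [1,-0.004,0,-0.015,0],
    [1,-0.004,0,-0.03,0],
    [1,-0.004,0,-0.06,0],
    [1,-0.004,0,-0.09,0],
    [1,-0.004,0,-0.09,0],
    [1,-0.004,0,-0.09,0],
  ],
)

```text
time: 15.22
tool_pos: [0.6167, -0.0259, 0.1988]
tool_rot: [3.14, 0.001, -1.3]
contact_force: [-1.2, 0.4, -0.9]
opening: 0.0175
grip_force: 59.9
```

```bash
python3 - <<'E'
from h import *
o,c=wrist("w5"); P=pts(c); print(o["tool_pos"].round(4),o["contact_force"].round(2),o["time"],o["qpos"].round(2))
hsv=cv2.cvtColor(c["img"],cv2.COLOR_RGB2HSV)
for nm,m in (("ledge",cv2.inRange(hsv,(105,100,30),(125,255,255))>0),("plate",cv2.inRange(hsv,(15,40,120),(32,130,255))>0)):
    z=.06 if nm=="ledge" else .012
    uv=np.argwhere(m&(abs(P[...,2]-z)<.004))[:,::-1]; X=cast(c,uv,z)@np.array([.267,-.964,0]); print(nm,len(uv),np.percentile(X,[99,99.8]).round(4))
R=Rt(o); z=o["tool_pos"][2]
cv2.imwrite("pics/w5c.png",cv2.resize(c["img"][195:260,270:375,::-1],None,fx=7,fy=7,interpolation=cv2.INTER_NEAREST))
go(o,[.507,-.226,.2],.35); go(o,[.507,-.226,.2],-1.20)
E
```

```text
[ 0.6167 -0.0259  0.1988] [-1.2  0.4 -0.9] 15.225 [-0.17  0.53  1.29  0.    1.31  2.7 ]
ledge 16441 [0.2199 0.2199]
plate 8485 [0.2275 0.2275]
shift mm [163.5 159.2  -1.1] twist -1.65
shift mm [163.5 159.2  -1.1] twist -0.1
```

View pics/w5c.png

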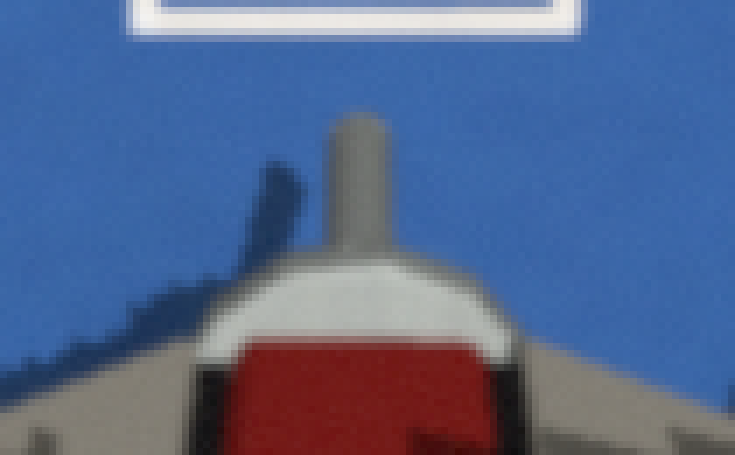

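The tip sits in the same place in the image as before (321,211), so the tool has not slipped, and the drawer is about 62 mm out. Back to the stand, stopping short to see the hole.

>>> step_arm(
  plan=[
    [1,0.03,0.03,0,0],
    [1,0.07,0.07,0,0],
    [1,0.1,0.11,0,-0.05],
    [1,0.13,0.15,0,-0.1],
    [1,0.134,0.162,0,-0.1],
    [1,0.134,0.162,0,-0.1],
    [1,0.134,0.162,0,-0.1],
    [1,0.134,0.162,0,-0.1],
  ],
)

```text
time: 16.27
tool_pos: [0.4977, -0.1973, 0.1995]
tool_rot: [-3.142, 0.0, -1.199]
contact_force: [0.1, 0.6, -1.7]
opening: 0.0176
grip_force: 59.9
```

```bash
python3 - <<'E'
from h import *
o,c=wrist("w6"); P=pts(c); print(o["tool_pos"].round(4),o["tool_rot"].round(3),o["contact_force"].round(2),o["time"])
R=Rt(o); b=np.zeros((400,640),bool); b[150:290,240:400]=1
uv=np.argwhere(b&(abs(P[...,2]-.066)<.004))[:,::-1]; r=cv2.minAreaRect((cast(c,uv,.066)[:,:2]*1000).astype(np.float32)); print(r)
x0,y0=280,170; im=c["img"]; cv2.imwrite("pics/w6c.png",cv2.resize(im[y0:250,x0:365,::-1],None,fx=8,fy=7,interpolation=cv2.INTER_NEAREST))
go(o,[.507,-.2258,.0757],-1.2016)
E
```

```text
[ 0.4977 -0.1973  0.1995] [-3.142  0.    -1.199] [ 0.09  0.56 -1.66] 16.275
((470.2172546386719, -202.30882263183594), (71.319580078125, 144.77261352539062), 75.66400909423828)
shift mm [ 29.9   1.7 123.8] twist 0.003
```

View pics/w6c.png

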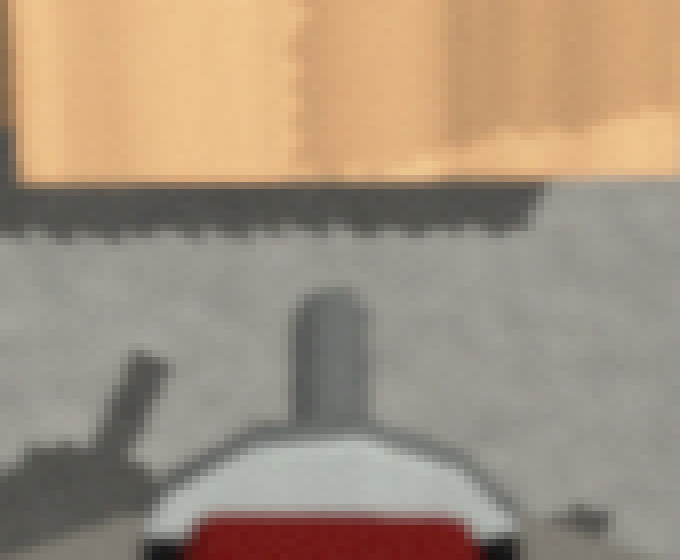

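The pin is straight, with its tip at about (321,211). The stand's near edge is at row 196, so the hole lies above this crop; I'll measure it numerically.

```bash
python3 - <<'E'
from h import *; from cell import *
c=dict(np.load("w6.npz")); o=observe(); R=Rt(o); P=pts(c); im=c["img"].astype(int)
hsv=cv2.cvtColor(c["img"],cv2.COLOR_RGB2HSV); wood=cv2.inRange(hsv,(8,60,70),(25,255,255))
m=((wood>0)&(abs(P[...,2]-.066)<.005)).astype(np.uint8)*255
k=big(m,(240,50,420,205)); r=cv2.minAreaRect(cast(c,k[:,0],.066)[:,:2].astype(np.float32)*1000); print("stand",r, cv2.boundingRect(k))
f=np.zeros_like(m); cv2.drawContours(f,[cv2.convexHull(k)],-1,255,-1)
h=f.copy(); h[m>0]=0; n,l,s,ce=cv2.connectedComponentsWithStats(h)
for i in np.argsort(-s[1:,4])[:4]+1: print(s[i],ce[i].round(1),cast(c,ce[i],.066).round(4))
pts8=[]
i=1+np.argmax(s[1:,4]); uv=np.argwhere(l==i)[:,::-1]; print("hole",cv2.minAreaRect((cast(c,uv,.066)[:,:2]*1000).astype(np.float32)))
E
```

```text
stand ((507.9866638183594, -225.08523559570312), (69.92709350585938, 70.3018798828125), 22.066137313842773) (278, 110, 89, 86)
[314 145  18  17 262] [322.4 153.5] [[ 0.5083 -0.2256  0.066 ]]
[298 110  19   1  19] [307. 110.] [[ 0.5322 -0.2533  0.066 ]]
[366 127   1  19  19] [366. 136.] [[ 0.4808 -0.2515  0.066 ]]
[365 167   1  13  13] [365. 173.] [[ 0.4693 -0.2232  0.066 ]]
hole ((508.40765380859375, -225.44654846191406), (13.67039966583252, 13.207077026367188), 24.899280548095703)
```

>>> step_arm(
  plan=[
    [1,0.03,0.001,0,0],
    [1,0.03,0.001,0.02,0],
    [1,0.03,0.001,0.05,0],
    [1,0.03,0.001,0.065,0],
    [1,0.03,0.001,0.075,0],
    [1,0.03,0.001,0.085,0],
    [1,0.03,0.001,0.085,0],
  ],
)

```text
time: 17.2
tool_pos: [0.5069, -0.2266, 0.1144]
tool_rot: [3.141, 0.001, -1.2]
contact_force: [-0.1, 0.8, -0.9]
opening: 0.0177
grip_force: 59.9
```

>>> step_arm(
  plan=[
    [1,0,0,0.01,0],
    [1,0,0,0.02,0],
    [1,0,0,0.03,0],
    [1,0,0,0.036,0],
    [1,0,0,0.038,0],
    [1,0,0,0.038,0],
    [1,0,0,0.038,0],
  ],
)

```text
time: 18.08
tool_pos: [0.5072, -0.2268, 0.077]
tool_rot: [-3.141, -0.0, -1.2]
contact_force: [0.7, -0.4, -0.7]
opening: 0.0174
grip_force: 59.9
```

>>> step_arm(
  plan=[
    [1,0,0,0.001,0],
    [1,0,0,0.001,0],
    [0.5,0,0,0.001,0],
    [0,0,0,0.001,0],
    [-1,0,0,0.001,0],
    [-1,0,0,0.001,0],
    [-1,0,0,0.001,0],
    [-1,0,0,0.001,0],
    [-1,0,0,0.001,0],
    [-1,0,0,0.001,0],
  ],
  grip_force=10,
)

```text
time: 19.32
tool_pos: [0.507, -0.2267, 0.0757]
tool_rot: [-3.142, 0.0, -1.2]
contact_force: [-0.6, -0.3, -0.8]
opening: 0.0881
grip_force: 0.0
```

>>> step_arm(
  plan=[
    [-1,0,0,-0.01,0],
    [-1,0,0,-0.05,0],
    [-1,0,0,-0.1,0],
    [-1,0,0,-0.15,0],
    [-1,-0.04,0,-0.2,0],
    [-1,-0.04,0,-0.2,0],
    [-1,-0.04,0,-0.2,0],
  ],
)

```text
time: 20.2
tool_pos: [0.4923, -0.1894, 0.2758]
tool_rot: [-3.141, -0.0, -1.2]
contact_force: [0.4, -0.1, 0.2]
opening: 0.0911
grip_force: 0.0
```

```bash
python3 - <<'E'
from h import *
o,c=wrist("w7"); P=pts(c); img=c["img"]; print(o["time"],o["tool_pos"].round(3),o["opening"])
red=cv2.inRange(img,(90,0,0),(255,70,70)); n,l,s,ce=cv2.connectedComponentsWithStats(red)
for i in range(1,n):
    if s[i,4]>60:
        q=(l==i)&(P[...,2]>.05); z=P[q][:,2]; uv=np.argwhere((l==i)&(P[...,2]>.12))[:,::-1]
        print(s[i],np.percentile(z,[2,50,98]).round(4),cv2.minAreaRect((cast(c,uv,.125)[:,:2]*1000).astype(np.float32)) if len(uv) else "")
cv2.imwrite("pics/w7.png",img[:,:,::-1])
E
```

```text
20.2 [ 0.492 -0.189  0.276] 0.09114162394107517
[ 416    0   43   47 1170] [0.1529 0.1551 0.1568] ((456.3280029296875, -342.2165222167969), (25.30339241027832, 26.357685089111328), 78.3199691772461)
[311 122  20  26 479] [0.0894 0.1245 0.126 ] ((508.48626708984375, -227.681396484375), (16.324081420898438, 17.81009292602539), 21.250492095947266)
```

View pics/w7.png

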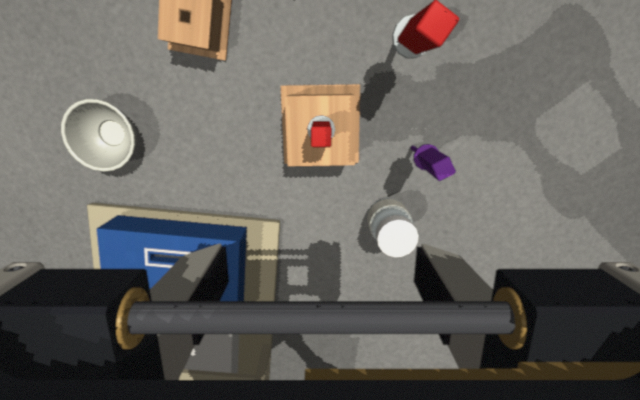

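The tool stands upright in its stand at (321,132) with its top at z = 0.125. The drawer is out and nothing else has moved, so I'm handing in.

```bash
python3 -c "
from cell import *
print(hand_in())"
```

```text
the job is handed in; nothing more can be done
None
```

I handed the job in at about 20 s of the 72 s; no verdict came back. By my measurements the pin held the button down until the drawer reached its stop (about 62 mm), and the pin tool is back upright in its stand. I saw no sign that the jar, dish or brush had moved, though the brush was out of the last picture.

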